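# Hang the stamping block on the turning tree rack

## Robot

A 7-joint arm with a two-finger parallel gripper is mounted at the origin on the work surface. World frame = base frame: x ahead of the robot, y to its left, z up, the work surface at z = 0. Lengths are in m, angles in rad, forces in N, time in s.
With the tool pointing down it reaches from about 0.425 to 0.825 m from the base axis. Payload 3.6 kg.
Tool frame: the origin (TCP) lies at the very end of the fingers, on their centre line; the grasp point (between the pads) lies grip_depth behind it (grip_depth is the distance from the TCP to the grasp point, in m); z points along the fingers, y is the direction in which the jaws open and shut (so a half turn about z gives the same grasp; the last joint's range is limited). The gripper opens to 85 mm and grips with 20 to 120 N. Pads are 22 mm wide; open, the fingers measure 114 mm over their backs; the gripper's body (76 mm by 85 mm) begins 54 mm behind the grasp point. The pads swing forward as they close: fully open they stand 13 mm farther back than shut.
Start: joints at [-1.3, 0.615, -0.013, 1.423, 0.008, 1.103, -0.04], TCP at [0.19, 0.622, 0.231] pointing down, gripper open.
Joint ranges: [-3.12, 3.12], [-0.3, 2.06], [-1.34, 1.32], [0.26, 2.42], [-1.36, 4.5], [0.01, 1.98], [-2.84, 2.84]. Speed limits (rad/s): [2.79, 2.79, 3.14, 3.14, 3.14, 3.14, 3.14].

## Interface

Orientations are given as a unit quaternion [x, y, z, w].
In Python, from rig import goto, move_straight, move_j, release, close_gripper, wait, ik, get_obs, snapshot, camera_info, IKError, hand_in, trace, grip_depth gives the robot as it stands. Calls block until the motion is done:
- goto(position, orientation): joint-space move of the TCP to a pose.
- move_straight(position, rot=None, vel=0.15, max_force=None): straight line of the TCP; rot=None keeps the orientation; vel is the mean speed in m/s. With max_force (N) it stops when the force on the tool has changed by that much, and returns True; else False.
- move_j(angles): joint-space move.
- release() and close_gripper(strength=None): open the fingers fully, or close them until they stop; strength is the grip in N (None keeps the last).
- wait(seconds).
- ik(position, orientation): joint angles nearest the present ones, or None.
- get_obs(): the state.
- snapshot(name): name is "side" or "top" or "wrist"; returns the picture (420x560x3 uint8, blue, green, red); there is no depth.
- camera_info(name): a dict with "fovy" (degrees; the focal length in pixels is half the picture's height over the tangent of half this angle, whatever the lens; pixels are square), "cx", "cy" (the principal point, pixels), "position" and "rotation" of the camera in the world; the wrist camera has in their place "T_tool_cam" (4x4, takes a point from camera to tool coordinates, whose origin is the TCP and whose axes are the flange's). Camera axes: x right, y down, z forward; pixel columns grow to the right and rows downward; lengths in m; the calibration is good to about 2 mm. A picture is of the moment at which its call begins: read the wrist's pose just before it. camera_info takes no time and is no camera call.
A pose or a line that the arm cannot do raises IKError and nothing moves.
- hand_in(): hands the job in, once; it reports no verdict.
Trained networks look in the newest picture that a camera, given by its name, has taken for a name from the list of things; names that differ only in an ending like _2 or _b are one class to them, and where a whole thing is asked for, a point or a joint stands for the part that bears it (a point fixed in the world has none). Each returns a list of dicts, best first, with "conf" (0 to 1); they miss things now and then, are a little off and sometimes report something else, mostly with a low value. They report only what shows in the picture. A call takes as long as a camera call. They do not tell look-alikes from the thing itself.
- trace(camera, target): "mask" (420x560 bool, what is visible of it) and "extent" ([centre column, centre row, width, height] in pixels, round what is visible of it).
The state is a dict: "clock": time; "joints": joint angles; "qvel": joint speeds; "effort": joint torques, N m; "eef_pos": TCP position; "tcp_rot": TCP orientation; "contact_force": force on the tool from outside, world axes, zero at the start; "wrist_torque": the same for the moment, N m; "width": opening from 0.0 (shut) to 1.0 (fully open).
Only numpy, scipy, OpenCV 4.12 (cv2) and the standard library are available. Lean on these libraries where they do the work, as an engineer would, in place of code of your own. Each camera call takes 0.05 s, during which the arm holds its last target.

## Task

Turn the block tree until its empty branch points the same way as the brass pointer on its foot. Then take the grid-stamping block out of its slotted stand, thread its hole over that branch and push it gently back until you feel it press against the red stop collar, and there let it down to hang on the branch. Force nothing (never more than 12 N with the block on the tree, 18 N when turning it) and leave the ink bowl, flask and book alone.

Things in the scene. Friction and masses are not known exactly. Their poses are not given: they have to be found in the camera images.
- rack: Tree rack on its fixed foot, a dark wooden disc 150 mm across. Origin: centre of the foot's underside, on the tree's upright turning axis; z up. The brass pointer on the foot points along the foot's -x axis, ending 145 mm from the axis, 8 mm high. Post 22 mm thick; 40 mm brass hub, its top 7 mm above the branch axes. Four level steel branches 90 deg apart, 10 mm thick, axes 190 mm above the table.
- tree (a joint): Angle of the tree, rad, counter-clockwise from above, turning endlessly either way. At 0 (or 2 pi) the empty branch lies over the brass pointer; at angle a it points along the foot's -x axis turned by a about z. Stiff hinge (0.2 N m), stays where left. Three branches carry fixed blocks: 60 mm wide, centred 68 mm from the axis, from 99 mm below to 36 mm above the branch axis.
- branch_tip (a point): Centre of the round steel bead, 15 mm across, at the end of the empty branch: 105 mm from the turning axis, 190 mm above the table, turning with the tree. Its x axis runs from the tip in along the branch towards the post. The branch can be pushed sideways with a finger between collar and bead.
- stand: Fixed wooden stand, 70 x 100 mm, 40 mm high, with a slot (16 mm wide along the stand's x, 66 mm long along its y, floor 12 mm above the table, open at the top) in which the block stands. Origin: centre of its underside.
- block: The grid-stamping block: a paddle-shaped light wooden plate 12 mm thick (its x), 110 to 200 g; lower part 60 mm wide (its y) and 80 mm high, with a red lattice on both sides; above it a neck 38 mm wide up to 164 mm. Origin: centre of its underside; z up along the plate. It can be hung either way round.
- block_grip (a point): Centre of the block's solid grip tab, 142 mm above the block's underside; tab 12 mm thick (along x), 38 mm wide (y), from 104 to 164 mm above the underside. Same axes as the block.
- block_hole (a point): Centre of the block's rectangular hole, 92 mm above its underside, 50 mm below block_grip: 22 mm wide (y), 24 mm high, right through along x. Hanging on the 10 mm branch, its top edge rests on the branch, so this point is 7 mm below the branch axis; against the collar it is 11 mm from the collar's centre, so 53 to 81 mm from the turning axis.
- ink_bowl: Dark ink bowl, 84 mm across, 34 mm high; origin: centre of its underside. To be left alone.
- flask: Dark green flask with red cap, 64 mm across, 190 mm high; origin: centre of its underside. To be left alone.
- book: Closed book lying flat, 130 x 190 x 25 mm; origin: centre of its underside. To be left alone.
- stop: Stop on the empty branch: a brass ferrule 16 mm across (origin: its centre, on the branch axis, 25 mm from the turning axis; its x axis points along the branch to the post) and the red collar, 30 mm across, 10 mm long, nearer the tip. The collar is clamped and rigid (holds 40 N); its centre is 42 to 70 mm from the turning axis, differently each time and not reported: find it by touch.
Things that resemble listed ones, but are neither listed nor needed, are in the scene too. Of the things that look like the block, the smaller one is meant.

How it is judged:
On the way, in this order (a step that is already met when the one before it is completed fails the run):
1. the empty branch is turned to the brass pointer (tip within 16 mm sideways) and the tree is at rest (y of branch_tip in the frame of rack between -0.016 and 0.016 m and x of branch_tip in the frame of rack below -0.08 m and velocity of joint tree between -0.05 and 0.05 rad/s), for 0.3 s.
2. the block, threaded on the empty branch, is felt against the collar (over 1.5 N) (y of block_hole in the frame of stop between -0.008 and 0.008 m and z of block_hole in the frame of stop between -0.01 and 0.009 m and contact force between block and stop above 1.5 N and x of block_hole in the frame of stop between -0.06 and -0.024 m), for 0.2 s.
At the end, for the whole second after the job is handed in: The block hangs at rest and upright (within 0.2 rad) by its hole on the inner part of the empty branch where the collar stops it (hole centre 49 to 85 mm from the turning axis), and that branch still points along the brass pointer (tip within 21 mm sideways) (y of branch_tip in the frame of rack between -0.021 and 0.021 m and x of branch_tip in the frame of rack below -0.08 m and angle between block's own z axis and vertical below 0.2 rad and linear speed of block below 0.02 m/s and contact force between block and rack above 0.3 N and velocity of joint tree between -0.05 and 0.05 rad/s and y of block_hole in the frame of stop between -0.008 and 0.008 m and x of block_hole in the frame of stop between -0.06 and -0.024 m and z of block_hole in the frame of stop between -0.01 and -0.004 m); the robot touches nothing.
It fails at once if the block is pressed or dropped on the tree, branch or collar with more than 12 N (contact force between block and rack above 12 N).
It fails at once if the robot pushes the tree rack with more than 18 N (contact force between any of the fingers, the arm and rack above 18 N).
It fails at once if the ink bowl is moved more than 20 mm (distance of ink_bowl from where it was at the start of the episode above 0.02 m).
It fails at once if the flask is moved more than 20 mm (distance of flask from where it was at the start of the episode above 0.02 m).
It fails at once if the book is moved more than 20 mm (distance of book from where it was at the start of the episode above 0.02 m).
It also fails if it takes over 72 s, if anything falls off the work surface, if the arm or the gripper's body presses on something with over 40 N, if the wrist force passes 120 N, or if a joint passes its speed limit or range.

## Working session

There is one attempt and no reset: what is moved stays moved. The work goes in short steps, each a Python script; the robot and the scene stay as the last script left them, time stands still between calls to the robot, and variables do not carry over. Pictures are saved under pics/ and viewed, and the job is handed in when it is done.

```bash
ls; mkdir -p pics
python3 - <<'E'
from rig import *
import cv2,json
o=get_obs(); print(o, grip_depth)
for n in("side","top","wrist"):
    cv2.imwrite(f"pics/{n}0.png",snapshot(n)); print(n,camera_info(n))
E
```

```text
pics
{'clock': 0.0, 'joints': array([-1.3005059 ,  0.61594528, -0.01259864,  1.42494308,  0.00806743,
        1.10341163, -0.04039463]), 'qvel': array([ 0.00041565,  0.00011068,  0.0006269 , -0.00059841,  0.00011655,
        0.00089458, -0.0001681 ]), 'effort': array([ 5.82222001e-04, -4.69219708e+01,  2.59214882e-01, -1.71030986e+01,
        9.92421177e-03,  9.66247375e-03,  1.15377199e-05]), 'eef_pos': array([0.18985587, 0.62082906, 0.23010666]), 'tcp_rot': array([ 1.47829774e-01,  9.89011927e-01, -1.31585783e-03, -1.85885924e-04]), 'contact_force': array([ 0.63170586,  0.56636694, -0.5465085 ]), 'wrist_torque': array([0.00248145, 0.01422132, 0.02732461]), 'width': 1.0027171031338398} 0.0187
side {'fovy': 51.283866249217205, 'cx': 277.02395559467385, 'cy': 203.49953862672314, 'position': array([ 1.07538484, -0.97143849,  0.83602535]), 'rotation': array([ 0.85080641,  0.20947156, -0.1136526 , -0.46833023])}
top {'fovy': 43.62936068062036, 'cx': 278.2380829293677, 'cy': 205.47218375045986, 'position': array([0.25726854, 0.02114965, 1.7764776 ]), 'rotation': array([ 0.70566171, -0.70227731,  0.06722078, -0.06579889])}
wrist {'fovy': 59.47312619782397, 'cx': 276.172382184303, 'cy': 210.87601589901897, 'T_tool_cam': array([[ 5.72915114e-05, -9.59758720e-01, -2.80825918e-01,
         7.16208603e-02],
       [ 9.99999844e-01, -1.01264384e-04,  5.50094803e-04,
         2.39020442e-04],
       [-5.56395947e-04, -2.80825905e-01,  9.59758564e-01,
        -1.42234508e-01],
       [ 0.00000000e+00,  0.00000000e+00,  0.00000000e+00,
         1.00000000e+00]])}
```

View pics/side0.png

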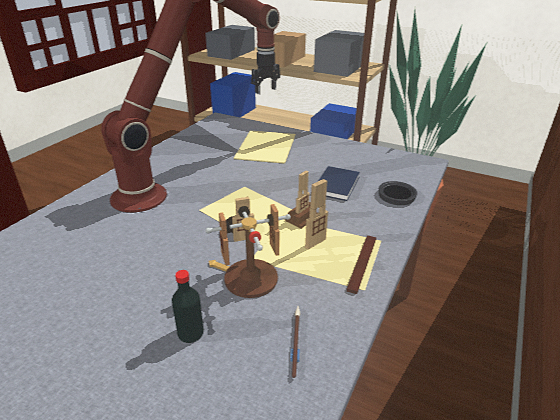

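View pics/top0.png

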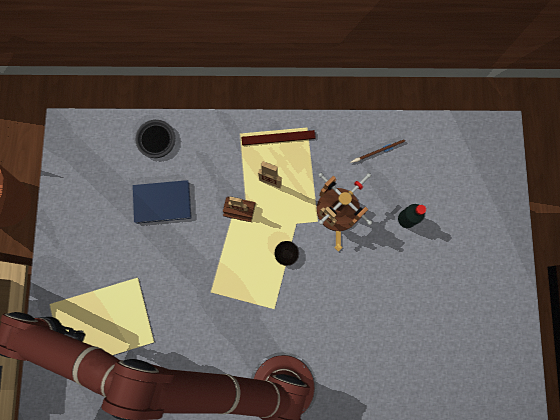

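View pics/wrist0.png

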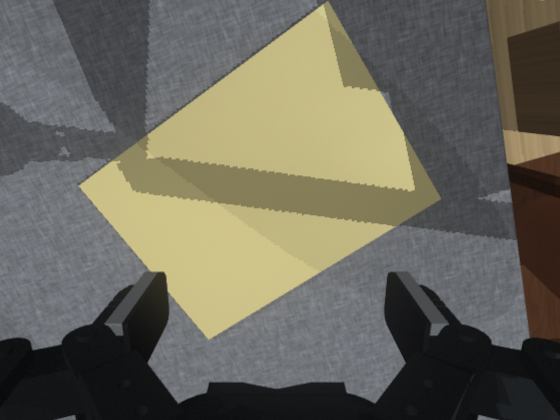

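```bash
cat > h.py <<'E'
from rig import *
import cv2, numpy as np
from scipy.spatial.transform import Rotation as R
def cam(name,obs=None):
    c=camera_info(name); f=210/np.tan(np.radians(c["fovy"])/2)
    if name=="wrist":
        o=obs; T=np.eye(4); T[:3,:3]=R.from_quat(o["tcp_rot"]).as_matrix(); T[:3,3]=o["eef_pos"]; T=T@c["T_tool_cam"]
        return f,c["cx"],c["cy"],T[:3,3],T[:3,:3]
    return f,c["cx"],c["cy"],c["position"],R.from_quat(c["rotation"]).as_matrix()
def pix2z(C,u,v,z):
    f,cx,cy,p,M=C; d=M@np.array([(u-cx)/f,(v-cy)/f,1]); return p+d*(z-p[2])/d[2]
def proj(C,X):
    f,cx,cy,p,M=C; q=M.T@(np.asarray(X,float)-p); return np.array([cx+f*q[0]/q[2],cy+f*q[1]/q[2]])
E
python3 - <<'E'
from h import *
t=cv2.imread("pics/top0.png"); s=cv2.imread("pics/side0.png")
cv2.imwrite("pics/t1.png",cv2.resize(t[120:270,210:410],None,fx=4,fy=4,interpolation=cv2.INTER_CUBIC))
cv2.imwrite("pics/s1.png",cv2.resize(s[160:310,190:390],None,fx=4,fy=4,interpolation=cv2.INTER_CUBIC))
for n in ("side","top"):
    snapshot(n)
    for k in ("rack","branch_tip","stand","block","stop","ink_bowl","flask","book"):
        print(n,k,[(round(d["conf"],2),np.round(d["extent"],1).tolist()) for d in trace(n,k)][:4])
E
```

```text
side rack [(0.63, [247.4, 249.3, 82.2, 102.0])]
side branch_tip [(0.84, [248.3, 231.3, 81.7, 76.3]), (0.65, [227.9, 227.2, 7.5, 19.2])]
side stand [(0.87, [297.9, 216.1, 30.5, 24.9])]
side block [(0.96, [318.3, 213.2, 20.2, 68.6]), (0.7, [303.3, 192.6, 10.0, 42.2])]
side stop []
side ink_bowl [(0.59, [228.1, 224.6, 9.5, 14.5])]
side flask [(0.92, [189.3, 306.6, 30.4, 75.4])]
side book [(0.55, [337.4, 182.9, 36.6, 33.1]), (0.17, [305.2, 192.7, 11.9, 44.3])]
top rack [(0.61, [345.8, 212.6, 54.1, 77.3])]
top branch_tip [(0.88, [343.0, 199.8, 51.3, 55.4]), (0.19, [356.6, 186.7, 9.5, 11.2])]
top stand [(0.75, [238.9, 209.6, 34.8, 24.5])]
top block [(0.76, [270.1, 176.7, 21.5, 26.4]), (0.57, [239.1, 202.7, 20.1, 15.8])]
top stop [(0.6, [356.1, 187.4, 12.5, 15.8]), (0.22, [345.1, 198.6, 53.5, 55.5])]
top ink_bowl [(0.83, [286.0, 254.1, 23.4, 21.3])]
top flask [(0.91, [413.4, 215.3, 30.5, 25.3])]
top book [(0.58, [159.4, 200.8, 57.1, 43.5])]
```

View pics/t1.png

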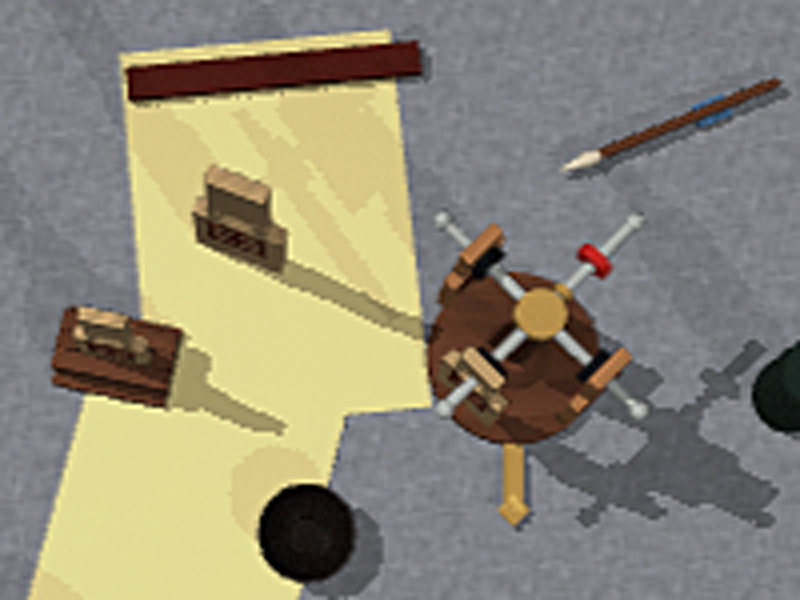

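View pics/s1.png

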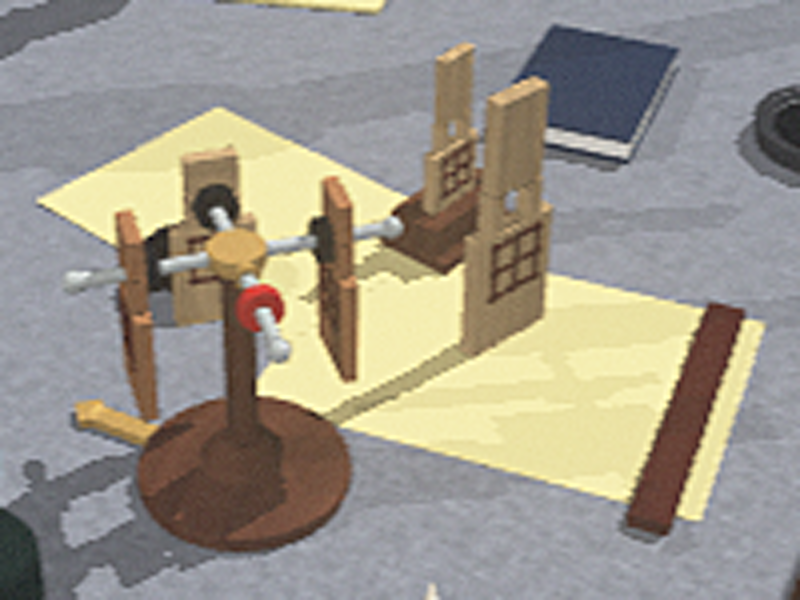

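Run:
```python
from h import *
C=cam("top");S=cam("side")
P=lambda u,v:(u/4+210,v/4+120)
Q=lambda u,v:(u/4+190,v/4+160)
for n,uv,z in [("hub",(541,313),.197),("ptr",(512,516),.008),("tip",(637,220),.19),("bigtopL",(212,170),.2)]:
    print(n,pix2z(C,*P(*uv),z).round(4))
print("side hub",pix2z(S,*Q(237,248),.197).round(4),"tip",pix2z(S,*Q(280,350),.19).round(4),"ptr",pix2z(S,*Q(80,412),.008).round(4))
# stand top corners from crop; z=.04
for uv in [(68,308),(186,332),(172,398),(54,378)]: print("stand",pix2z(C,*P(*uv),.04).round(4))
for uv in [(78,310),(122,325),(120,340),(76,325)]: print("blk top z.176",pix2z(C,*P(*uv),.176).round(4))
print("side blk top",[pix2z(S,*Q(*uv),.176).round(4) for uv in [(436,55),(472,47),(467,43)]])
print("bowl",pix2z(C,286,253,.034),"flask cap",pix2z(C,421,209,.19), "big", pix2z(C,*P(240,262),0))
o=get_obs();print(o["clock"])
```

```text
hub [ 0.5821 -0.1872  0.197 ]
ptr [ 0.4457 -0.1843  0.008 ]
tip [ 0.6578 -0.2643  0.19  ]
bigtopL [0.6935 0.0666 0.2   ]
side hub [ 0.5886 -0.1887  0.197 ] tip [ 0.6601 -0.2597  0.19  ] ptr [ 0.4502 -0.1903  0.008 ]
stand [0.6166 0.1917 0.04  ]
stand [0.5965 0.0917 0.04  ]
stand [0.5401 0.1028 0.04  ]
stand [0.5566 0.202  0.04  ]
blk top z.176 [0.5869 0.1705 0.176 ]
blk top z.176 [0.5752 0.136  0.176 ]
blk top z.176 [0.5633 0.1374 0.176 ]
blk top z.176 [0.575  0.1718 0.176 ]
side blk top [array([0.5754, 0.1399, 0.176 ]), array([0.595 , 0.1654, 0.176 ]), array([0.5887, 0.1697, 0.176 ])]
bowl [ 0.42880774 -0.00813751  0.034     ] flask cap [ 0.55091654 -0.4206118   0.19      ] big [0.66642557 0.04726958 0.        ]
1.05
```

```bash
cat >> h.py <<'E'
def down(psi): return (R.from_euler('z',psi)*R.from_euler('x',np.pi)).as_quat()
E
python3 - <<'E'
from h import *
for y in (0,-.03):
  for z in (.38,.42):
    j=ik([.68,y,z],down(np.pi)); print(y,z,None if j is None else np.round(j,2))
goto([.68,-.02,.40],down(np.pi))
o=get_obs(); im=snapshot("wrist"); np.save("o1.npy",o,allow_pickle=True)
cv2.imwrite("pics/w1.png",im); print(o["clock"],o["eef_pos"],o["contact_force"])
for k in ("block","stand","branch_tip","stop","rack"):
    print(k,[(round(d["conf"],2),np.round(d["extent"],1).tolist()) for d in trace("wrist",k)][:4])
E
```

```text
0 0.38 [-0.16  0.6   0.26  1.05 -0.15  1.51  1.64]
0 0.42 [-0.16  0.6   0.3   0.95 -0.17  1.61  1.65]
-0.03 0.38 [-0.13  0.61  0.3   1.05 -0.17  1.51  1.7 ]
-0.03 0.42 [-0.14  0.61  0.35  0.94 -0.2   1.62  1.71]
3.95 [ 0.68004345 -0.01859028  0.39973261] [-0.00475411  0.63484086 -0.35722244]
block [(0.83, [336.8, 170.8, 83.9, 66.5]), (0.56, [429.6, 77.7, 99.4, 28.5])]
stand [(0.83, [399.9, 84.2, 84.1, 70.3])]
branch_tip [(0.98, [98.0, 82.3, 192.1, 162.7]), (0.24, [402.2, 84.1, 87.9, 66.2])]
stop [(0.89, [60.2, 112.6, 53.5, 48.7])]
rack [(0.95, [104.6, 83.0, 209.2, 165.9])]
```

View pics/w1.png

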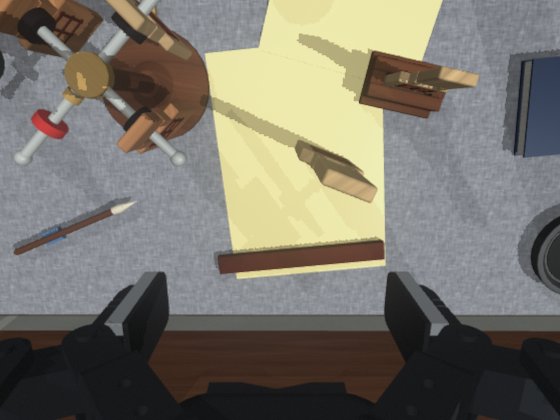

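Run:
```python
from h import *
im=cv2.imread("pics/w1.png")
cv2.imwrite("pics/w1a.png",cv2.resize(im[30:140,340:500],None,fx=5,fy=5,interpolation=cv2.INTER_CUBIC))
cv2.imwrite("pics/w1b.png",cv2.resize(im[0:180,0:220],None,fx=3.3,fy=3.3,interpolation=cv2.INTER_CUBIC))
```

```text
(no output)
```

View pics/w1a.png

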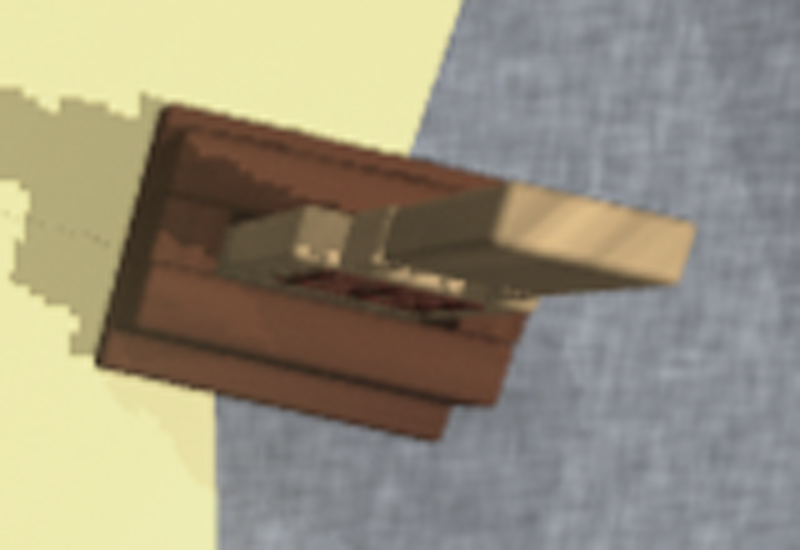

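View pics/w1b.png

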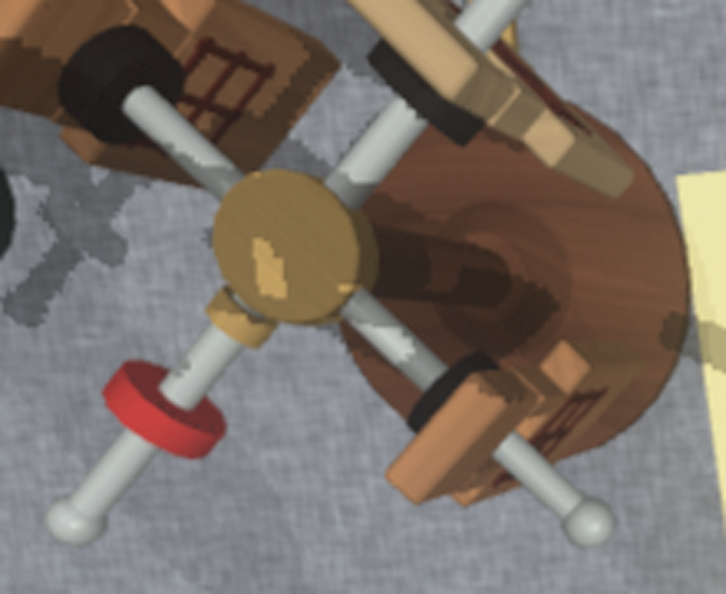

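Run:
```python
from h import *
o=np.load("o1.npy",allow_pickle=True).item(); C=cam("wrist",o)
A=lambda u,v:(u/5+340,v/5+30)
B=lambda u,v:(u/3.3,v/3.3)
bt=[pix2z(C,*A(*p),.176) for p in [(512,183),(695,222),(683,284),(497,245)]]
print(np.round(bt,4),"ctr",np.mean(bt,0).round(4)); d=bt[1]-bt[0]; d2=bt[2]-bt[3]; print([np.degrees(np.arctan2(x[1],x[0])) for x in(d,d2)],np.linalg.norm(d))
st=[pix2z(C,*A(*p),.04) for p in [(182,130),(135,330),(497,405)]]; print("stand",np.round(st,4),"ctr",((st[0]+st[2])/2).round(4),np.degrees(np.arctan2(*(st[2]-st[1])[[1,0]])))
h=pix2z(C,*B(287,247),.197);t=pix2z(C,*B(75,520),.19);t2=pix2z(C,*B(588,520),.19);c=pix2z(C,*B(165,408),.19)
print("hub",h.round(4),"tip",t.round(4),t2.round(4),"coll",c.round(4))
print(np.linalg.norm((t-h)[:2]),np.linalg.norm((t2-h)[:2]),np.degrees(np.arctan2(*(t-h)[[1,0]])),np.degrees(np.arctan2(*(t2-h)[[1,0]])),np.linalg.norm((c-h)[:2]))
```

```text
[[0.5753 0.1366 0.176 ]
 [0.5821 0.1718 0.176 ]
 [0.5931 0.1713 0.176 ]
 [0.5862 0.1352 0.176 ]] ctr [0.5842 0.1537 0.176 ]
[np.float64(79.1370630099302), np.float64(79.20698802797743)] 0.035811853799408114
stand [[0.5506 0.109  0.04  ]
 [0.599  0.1005 0.04  ]
 [0.6177 0.1974 0.04  ]] ctr [0.5842 0.1532 0.04  ] 79.08290927951592
hub [ 0.5847 -0.185   0.197 ] tip [ 0.6588 -0.2603  0.19  ] [ 0.6585 -0.1117  0.19  ] coll [ 0.6271 -0.2288  0.19  ]
0.10562786622827502 0.1039451435795305 -45.49933782595147 44.79939228058059 0.0610002637769364
```

```bash
cat >> h.py <<'E'
AX=np.array([.585,-.1858])
def fing(th,r,z): 
    t=np.radians(th); return [AX[0]+r*np.cos(t),AX[1]+r*np.sin(t),z]
E
python3 - <<'E'
from h import *
for off in (0,180,-90,90):
  print(off,[None if (j:=ik(fing(th,.082,.172),down(np.radians(th+off)))) is None else np.round(j,1)[[0,2,6]].tolist() for th in range(-15,-171,-15)])
E
```

```text
0 [[-0.2, 1.1, -0.9], [-0.2, 1.1, -1.1], [-0.2, 1.1, -1.4], [-0.2, 1.1, -1.6], [-0.1, 1.1, -1.8], [-0.2, 1.1, -2.0], [0.8, -0.8, 2.8], [0.8, -0.6, 2.6], [0.6, -0.4, 2.5], [0.2, 0.2, 2.6], [0.2, 0.3, 2.4]]
180 [[0.1, 0.3, 1.8], [0.1, 0.4, 1.6], [0.1, 0.4, 1.4], [0.1, 0.5, 1.2], [0.1, 0.5, 1.0], [0.1, 0.6, 0.8], [0.0, 0.7, 0.6], [-0.0, 0.7, 0.4], [-0.1, 0.8, 0.1], [-0.1, 0.9, -0.1], [-0.2, 0.9, -0.3]]
-90 [[0.6, -0.8, 2.7], [0.6, -0.6, 2.6], [0.3, 0.1, 2.8], [0.3, 0.2, 2.6], [0.2, 0.2, 2.4], [0.2, 0.3, 2.2], [0.2, 0.4, 1.9], [0.2, 0.4, 1.7], [0.1, 0.5, 1.5], [0.0, 0.5, 1.3], [-0.0, 0.6, 1.0]]
90 [[-0.1, 0.7, 0.4], [-0.1, 0.7, 0.2], [-0.1, 0.8, 0.0], [-0.1, 0.9, -0.2], [-0.1, 0.9, -0.4], [-0.2, 1.1, -0.5], [-0.2, 1.1, -0.7], [-0.2, 1.1, -0.9], [-0.2, 1.1, -1.2], [-0.2, 1.1, -1.5], [-0.3, 1.1, -1.7]]
```

```bash
python3 - <<'E'
from h import *
close_gripper(20)
th=-16; goto(fing(th,.082,.30),down(np.radians(th+180)))
f0=get_obs()["contact_force"]
print("down",move_straight(fing(th,.082,.172),vel=.15,max_force=4), get_obs()["clock"])
for th in (-26,-36,-46,-56,-66,-76,-86):
    s=move_straight(fing(th,.082,.172),down(np.radians(th+180)),vel=.06,max_force=10)
    o=get_obs(); print(th,s,o["clock"],(o["contact_force"]-f0).round(1),(o["eef_pos"]-fing(th,.082,.172)).round(4))
    if s: break
cv2.imwrite("pics/w2.png",snapshot("side")); cv2.imwrite("pics/t2.png",snapshot("top")[120:270,210:410])
E
python3 -c "
import cv2,numpy as np
a=cv2.imread('pics/w2.png')[150:310,170:350];b=cv2.imread('pics/t2.png')
cv2.imwrite('pics/c2.png',np.hstack([cv2.resize(a,(400,356)),cv2.resize(b,(400,300)) if 0 else cv2.resize(b,(400,356))]))"
```

```text
down False 6.8833
-26 False 7.275 [-0.2 -1.4 -1.9] [ 0.0004 -0.0003  0.001 ]
-36 False 7.6667 [ 0.2 -0.8 -1.3] [0.0004 0.0006 0.0002]
-46 False 8.0583 [-0.2 -0.9 -1.1] [0.0003 0.0002 0.0001]
-56 False 8.45 [-0.  -0.3 -0.9] [-0.0001  0.      0.    ]
-66 False 8.8417 [ 0.  -0.  -0.8] [-0.0002  0.0001 -0.0001]
-76 False 9.2333 [-1.  -0.6 -1.7] [-0.0001  0.0002 -0.0001]
-86 False 9.625 [-0.5 -0.8 -1.2] [-0.      0.0002 -0.0001]
```

View pics/c2.png

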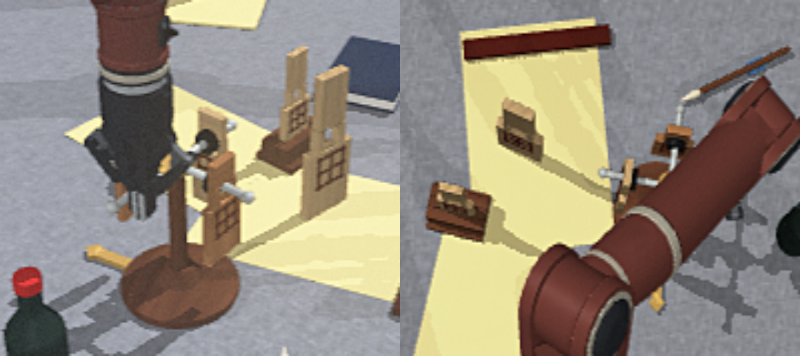

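Run:
```python
from h import *
f0=get_obs()["contact_force"]
for th in (-96,-106,-116,-126,-136,-146,-155,-162):
    s=move_straight(fing(th,.082,.172),down(np.radians(th+180)),vel=.06,max_force=10)
    if s: print("STOP",th);break
o=get_obs(); print(o["clock"],(o["contact_force"]-f0).round(1))
# back off and up
th=-152; move_straight(fing(th,.082,.172),vel=.1); move_straight(fing(th,.082,.32),vel=.2)
goto([.63,-.10,.38],down(np.pi))
o=get_obs(); im=snapshot("wrist"); np.save("o3.npy",o,allow_pickle=True); cv2.imwrite("pics/w3.png",im); print(o["clock"])
```

```text
12.7583 [-1.  -0.1  0.7]
15.8
```

View pics/w3.png

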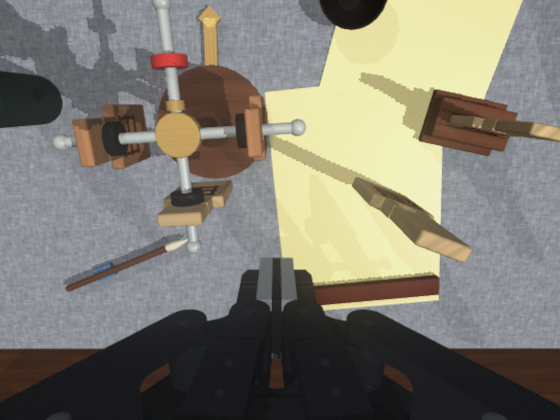

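Run:
```python
from h import *
o=np.load("o3.npy",allow_pickle=True).item(); C=cam("wrist",o)
h=pix2z(C,179,135,.197);t=pix2z(C,162.5,4,.19);tt=pix2z(C,194,246,.19);l=pix2z(C,62,142,.19);r=pix2z(C,298,127,.19)
p=pix2z(C,209.5,7,.008);pb=pix2z(C,211,64,.008);co=pix2z(C,169,60,.19)
for n,x in zip("h t tt l r p pb co".split(),(h,t,tt,l,r,p,pb,co)): print(n,x.round(4))
ang=lambda d:np.degrees(np.arctan2(d[1],d[0]))
print("branch",ang(t-tt),"cross",ang(l-r),"ptr",ang(p-pb),ang(p-h),np.linalg.norm((p-h)[:2]),"ctr",((t+tt)/2).round(4),((l+r)/2).round(4),"coll r",np.linalg.norm((co-h)[:2]))
im=cv2.imread("pics/w3.png"); cv2.imwrite("pics/w3a.png",cv2.resize(im[0:160,100:300],None,fx=4,fy=3.7,interpolation=cv2.INTER_CUBIC))
```

```text
h [ 0.5843 -0.1842  0.197 ]
t [ 0.4809 -0.1915  0.19  ]
tt [ 0.6902 -0.1794  0.19  ]
l [ 0.5908 -0.2907  0.19  ]
r [ 0.578  -0.0806  0.19  ]
p [ 0.4418 -0.1832  0.008 ]
pb [ 0.5085 -0.1847  0.008 ]
co [ 0.523  -0.1897  0.19  ]
branch -176.6878789602895 cross -86.508411161404 ptr 178.71259111205973 179.5999683603936 0.14243203797128087 ctr [ 0.5856 -0.1855  0.19  ] [ 0.5844 -0.1856  0.19  ] coll r 0.06154511228658904
```

View pics/w3a.png

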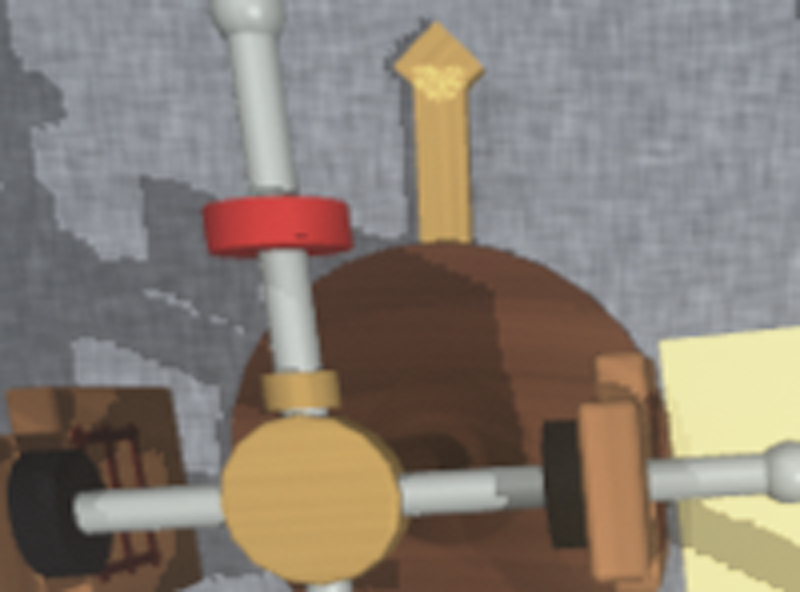

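Run:
```python
from h import *
A=np.radians
p=[.5842,.1535]
for psi,ps2 in ((79.1,93.4),(-100.9,-86.6)):
  for q,z,s in ((p,.1413,psi),(p,.26,psi),([.44,.1],.26,ps2),([.43,-.195],.24,ps2),([.52,-.19],.22,ps2)):
    j=ik([*q,z],down(A(s))); print(psi,z,None if j is None else np.round(j,2))
```

```text
79.1 0.1413 [-0.7   0.74  0.71  1.68 -0.58  0.94  0.04]
79.1 0.26 [-0.74  0.62  0.78  1.54 -0.46  1.18 -0.06]
79.1 0.26 [-0.81  0.33  0.73  1.94 -0.27  0.97  0.1 ]
79.1 0.24 [-0.16  0.41  0.76  1.92 -0.34  0.95  0.83]
79.1 0.22 [-0.14  0.56  0.72  1.74 -0.43  1.01  0.8 ]
-100.9 0.1413 [-0.32  0.64  0.05  1.67 -0.04  0.83  2.69]
-100.9 0.26 [-0.33  0.52  0.05  1.52 -0.03  1.1   2.68]
-100.9 0.26 [ 0.03  0.3  -0.39  1.92  0.14  0.96  2.77]
-100.9 0.24 [-0.36  0.54  1.14  1.92 -0.57  1.05 -2.05]
-100.9 0.22 [ 0.97  0.72 -1.15  1.7   0.71  1.19  2.83]
```

Run:
```python
from h import *
A=np.radians; p=[.5842,.1535]
release()
goto([*p,.27],down(A(79.1)))
print(move_straight([*p,.1413],vel=.12,max_force=5), get_obs()["clock"])
close_gripper(40); o=get_obs(); print(o["width"],o["clock"])
cv2.imwrite("pics/s4.png",snapshot("side"))
f0=get_obs()["contact_force"]
print(move_straight([*p,.26],vel=.12,max_force=12),(get_obs()["contact_force"]-f0).round(2))
move_straight([.445,.10,.26],down(A(93.4)),vel=.15)
move_straight([.43,-.195,.26],down(A(93.4)),vel=.2)
o=get_obs(); print(o["clock"],o["width"],o["eef_pos"],(o["contact_force"]).round(2))
np.save("o5.npy",o,allow_pickle=True)
for n in("side","top","wrist"): cv2.imwrite(f"pics/{n}5.png",snapshot(n))
s=cv2.imread("pics/side5.png");t=cv2.imread("pics/wrist5.png")
cv2.imwrite("pics/c5.png",np.hstack([cv2.resize(s[140:300,140:340],(500,400),interpolation=2),cv2.resize(t,(300,225)).copy() if 0 else cv2.resize(t[:,60:480],(300,400))]))
```

```text
False 19.5417
0.1341828453642382 20.2
False [ 0.34  0.41 -3.85]
24.1583 0.14016682255094168 [ 0.43014843 -0.19389482  0.25978776] [ 0.64  0.88 -2.38]
```

View pics/c5.png

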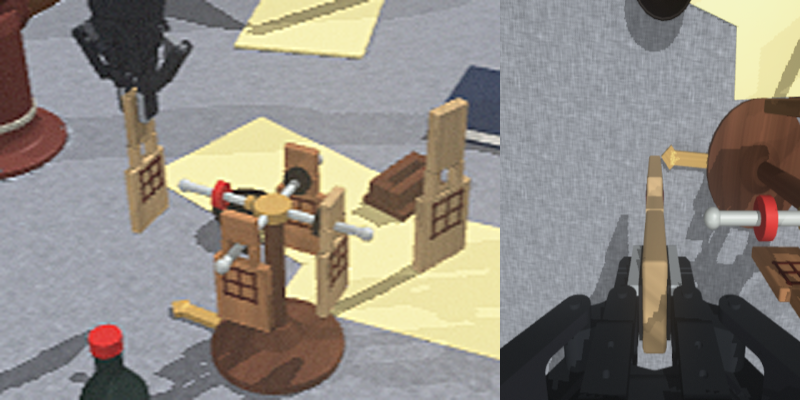

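View pics/wrist5.png

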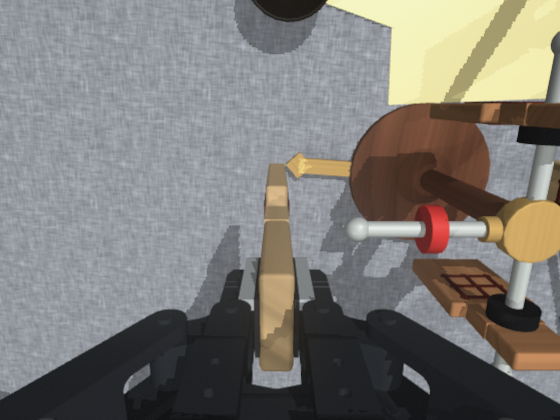

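Run:
```python
from h import *
o=np.load("o5.npy",allow_pickle=True).item(); C=cam("wrist",o);S=cam("side")
b=pix2z(C,358,229,.19);h=pix2z(C,528,230,.197);co=pix2z(C,432,229,.19)
print("bead",b.round(4),"hub",h.round(4),"ang",np.degrees(np.arctan2(*(h-b)[[1,0]])),"coll",co.round(4),np.linalg.norm((co-h)[:2]))
Rm=R.from_quat(o["tcp_rot"]).as_matrix(); print(np.degrees(np.arctan2(Rm[1,0],Rm[0,0])))
x=Rm[:,1]; y=Rm[:,0]; y=y-0
und=o["eef_pos"]+np.array([0,0,.0187-.148])
im=cv2.imread("pics/wrist5.png"); sd=cv2.imread("pics/side5.png")
K=4
sd2=cv2.resize(sd[140:300,140:340],None,fx=K,fy=K,interpolation=2); w2=cv2.resize(im[140:400,200:400],None,fx=2.3,fy=2.3,interpolation=2)
z=np.array([0,0,1.])
def drawloop(pts):
  for sx in(-.006,.006):
    P=[und+x*sx+y*a+z*c for a,c in pts]
    q=np.array([(proj(S,X)-[140,140])*K for X in P]).astype(int); cv2.polylines(sd2,[q],True,(255,0,255) if sx<0 else (255,255,0),1)
    q=np.array([(proj(C,X)-[200,140])*2.3 for X in P]).astype(int); cv2.polylines(w2,[q],True,(255,0,255) if sx<0 else (255,255,0),1)
drawloop([(-.03,0),(.03,0),(.03,.08),(.019,.08),(.019,.164),(-.019,.164),(-.019,.08),(-.03,.08)])
drawloop([(-.011,.08),(.011,.08),(.011,.104),(-.011,.104)])
cv2.imwrite("pics/ov_s.png",sd2[:480,:400]);cv2.imwrite("pics/ov_w.png",w2)
```

```text
bead [ 0.4799 -0.1925  0.19  ] hub [ 0.5783 -0.1847  0.197 ] ang 4.543052995410716 coll [ 0.5249 -0.1898  0.19  ] 0.053600456558254746
93.49871262484972
```

View pics/ov_s.png

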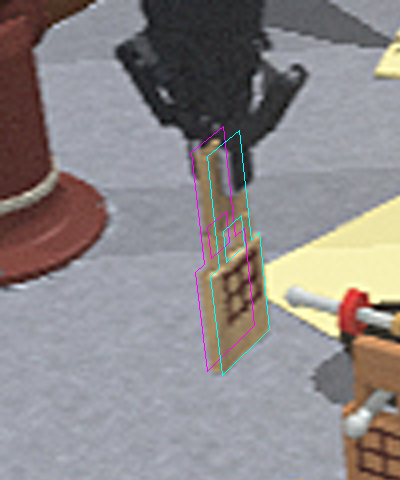

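View pics/ov_w.png

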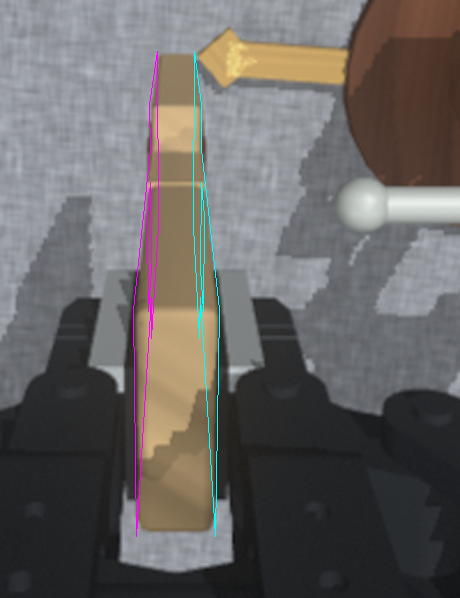

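Run:
```python
from h import *
A=np.radians; u=np.array([np.cos(A(3.5)),np.sin(A(3.5))])
P=lambda s,z:[*(AX-s*u),z]
print(AX-.145*u)
move_straight(P(.150,.2273),vel=.12)
f0=get_obs()["contact_force"]
print(move_straight(P(.095,.2273),vel=.05,max_force=3))
o=get_obs(); print(o["clock"],o["eef_pos"].round(4),(o["contact_force"]-f0).round(2))
for n in("side","wrist"): cv2.imwrite(f"pics/{n}6.png",snapshot(n))
s=cv2.imread("pics/side6.png");t=cv2.imread("pics/wrist6.png")
cv2.imwrite("pics/c6.png",np.hstack([cv2.resize(s[170:270,160:260],(400,400),interpolation=2),cv2.resize(t[130:380,200:450],(400,400))]))
```

```text
[ 0.44027045 -0.19465204]
False
25.9833 [ 0.4898 -0.1917  0.2273] [-0.01  0.89  0.19]
```

View pics/c6.png

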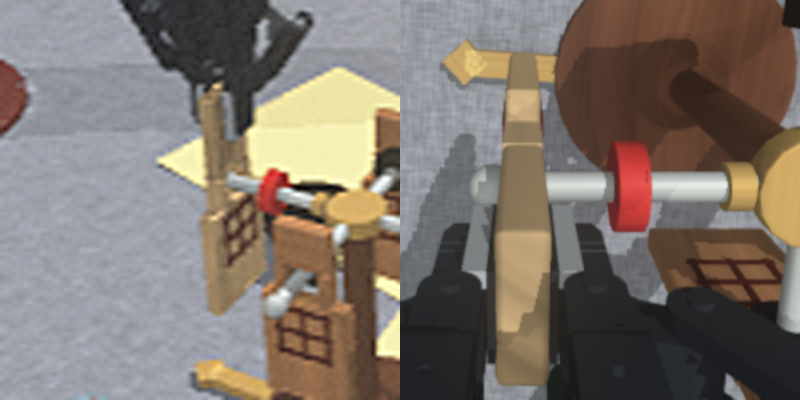

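Run:
```python
from h import *
A=np.radians; u=np.array([np.cos(A(3.5)),np.sin(A(3.5))])
P=lambda s,z:[*(AX-s*u),z]
f0=get_obs()["contact_force"]
r=move_straight(P(.055,.2273),vel=.012,max_force=3.5)
for k in range(5):
    o=get_obs(); e=o["eef_pos"]; print(r,o["clock"],e.round(4),"s",(AX-e[:2])@u,(o["contact_force"]-f0).round(2)); wait(.1)
```

```text
True 28.0417 [ 0.5126 -0.1898  0.2262] s 0.07250081789635149 [-1.09  0.16 -0.68]
True 28.1417 [ 0.5122 -0.1893  0.2256] s 0.07291636720755207 [-0.05 -0.18  0.13]
True 28.2417 [ 0.512  -0.1893  0.2255] s 0.07306146922146882 [1.17 0.43 0.1 ]
True 28.3417 [ 0.5121 -0.1893  0.2255] s 0.07302646867980248 [-0.84 -0.05 -0.01]
True 28.4417 [ 0.5121 -0.1894  0.2256] s 0.07297431499203023 [-0.17  0.28  0.29]
```

Run:
```python
from h import *
A=np.radians; u=np.array([np.cos(A(3.5)),np.sin(A(3.5))])
P=lambda s,z:[*(AX-s*u),z]
fa=[]
for _ in range(6): fa.append(get_obs()["contact_force"]); wait(.03)
f0=np.mean(fa,0); print(f0.round(2),np.std(fa,0).round(2))
for s in (.072,.071,.070,.069,.068,.067):
    r=move_straight(P(s,.2260),vel=.02,max_force=8)
    fa=[]
    for _ in range(6): wait(.04); fa.append(get_obs()["contact_force"])
    o=get_obs(); F=np.mean(fa,0)-f0
    print(s,r,o["clock"],"s",((AX-o["eef_pos"][:2])@u).round(4),F.round(2))
    if F@np.r_[u,0]<-3.2 or r: break
```

```text
[ 0.19 -0.36 -2.01] [0.29 0.29 0.39]
0.072 False 29.2417 s 0.072 [-0.34  0.23  0.13]
0.071 False 29.7417 s 0.0717 [-2.67  0.58  1.53]
0.07 False 30.2417 s 0.0716 [-5.28  0.34  2.56]
```

Run:
```python
from h import *
A=np.radians; u=np.array([np.cos(A(3.5)),np.sin(A(3.5))])
P=lambda s,z:[*(AX-s*u),z]
def av(n=6):
    fa=[]
    for _ in range(n): wait(.04); fa.append(get_obs()["contact_force"])
    return np.mean(fa,0)
move_straight(P(.073,.2255),vel=.02)
f0=av(); print(f0.round(2))
move_straight(P(.073,.2220),vel=.02,max_force=4)
for z in (.2215,.221,.2205,.220,.2195,.219,.2185,.218,.2175):
    r=move_straight(P(.073,z),vel=.01,max_force=5)
    F=av(4)-f0; o=get_obs(); print(z,r,o["eef_pos"][2].round(4),F.round(2),o["clock"].round(1))
    if F[2]>1.6 or r: break
cv2.imwrite("pics/side7.png",snapshot("side")); cv2.imwrite("pics/wrist7.png",snapshot("wrist"))
s=cv2.imread("pics/side7.png");t=cv2.imread("pics/wrist7.png")
cv2.imwrite("pics/c7.png",np.hstack([cv2.resize(s[170:270,160:260],(400,400),interpolation=2),cv2.resize(t[130:380,200:450],(400,400))]))
```

```text
[-0.13 -0.13 -1.78]Traceback (most recent call last):
  File "<stdin>", line 13, in <module>
AttributeError: 'float' object has no attribute 'round'
```

Run:
```python
from h import *
A=np.radians; u=np.array([np.cos(A(3.5)),np.sin(A(3.5))])
P=lambda s,z:[*(AX-s*u),z]
def av(n=6):
    fa=[]
    for _ in range(n): wait(.04); fa.append(get_obs()["contact_force"])
    return np.mean(fa,0)
f0=np.array([-.13,-.13,-1.78])
for z in (.2215,.221,.2205,.220,.2195,.219,.2185,.218,.2175):
    r=move_straight(P(.073,z),vel=.01,max_force=5)
    F=av(4)-f0; o=get_obs(); print(z,r,o["eef_pos"][2].round(4),F.round(2),o["clock"])
    if F[2]>1.6 or r: break
cv2.imwrite("pics/side7.png",snapshot("side")); cv2.imwrite("pics/wrist7.png",snapshot("wrist"))
s=cv2.imread("pics/side7.png");t=cv2.imread("pics/wrist7.png")
cv2.imwrite("pics/c7.png",np.hstack([cv2.resize(s[170:270,160:260],(400,400),interpolation=2),cv2.resize(t[130:380,200:450],(400,400))]))
```

```text
0.2215 False 0.2215 [ 0.07 -0.31 -0.11] 31.95
0.221 False 0.221 [-0.39 -0.12  0.16] 32.3667
0.2205 False 0.2205 [ 0.07 -0.04  0.29] 32.7833
0.22 False 0.2203 [-0.62  0.91  3.53] 33.2
```

View pics/c7.png

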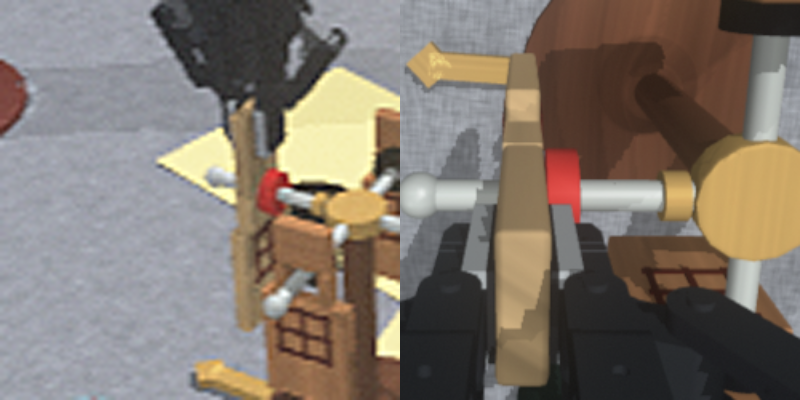

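Run:
```python
from h import *
release(); wait(.3); o=get_obs(); e=o["eef_pos"]; print(o["clock"],o["width"],o["contact_force"].round(2))
print(move_straight([e[0],e[1],.36],vel=.12,max_force=4))
goto([.63,-.10,.38],down(np.pi)); wait(.3)
o=get_obs(); np.save("o8.npy",o,allow_pickle=True); print(o["clock"])
cv2.imwrite("pics/wrist8.png",snapshot("wrist"));cv2.imwrite("pics/side8.png",snapshot("side"))
s=cv2.imread("pics/side8.png");t=cv2.imread("pics/wrist8.png")
cv2.imwrite("pics/c8.png",np.hstack([cv2.resize(s[160:300,160:300],(400,400),interpolation=2),cv2.resize(t[0:260,60:320],(400,400))]))
```

```text
34.3083 0.9975597958969183 [0.03 0.25 0.  ]
False
36.9833
```

View pics/c8.png

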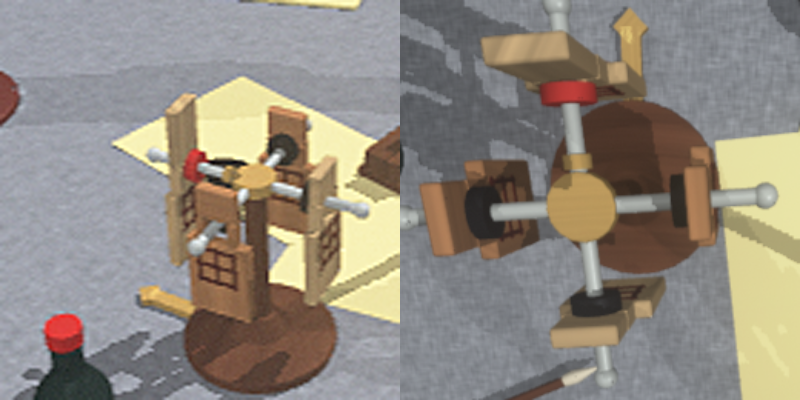

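Run:
```python
from h import *
print(hand_in(), get_obs()["clock"])
```

```text
the job is handed in; nothing more can be done
the job is handed in; nothing more can be done
```

I turned the tree, hung the block on the empty branch against the red collar, and handed the job in at about 37 s of the 72 s allowed. `hand_in()` gives no verdict, so I don't know the result.

- **Turning the tree:** I pushed the empty branch 131° clockwise with the closed fingers. The force readings between the push steps were about 2 N. The wrist camera then put the branch about 4–5° past the pointer, roughly 8 mm sideways at the tip. That is inside the 16 mm limit, so I left it there.
- **Taking the block:** I took the smaller block from the slotted stand. A model overlay on the wrist and side pictures showed it held within about 2 mm of where I expected.
- **Feeling the collar:** I threaded the block over the bead without feeling any contact. The first touch on the collar faded as soon as the arm stopped. I pressed again in 1 mm steps and felt about 2.7 N, then 5.3 N, each held for about 0.2 s. The hole centre was then about 72 mm from the turning axis.
- **Letting it down:** I backed off about 1 mm and lowered the block. The branch took the weight at the height I had predicted, with a force change of about 3.5 N, and I opened the gripper.

In the last pictures the block hangs upright next to the collar. The branch is where it was before threading, the gripper is clear and the flask looks untouched. I did not measure the bowl, flask or book again at the end, but no planned move came close to them.

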